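# Chock the roller on the drain board

### The job

Park the orange texture roller on the sloping white drain board so that it cannot roll off. First set the wooden fork-shaped chock flat on the board with its crossbar on the blue tape, centred across the board and with its two arms pointing straight uphill; only then lay the orange roller across the slope, roughly centred, against the tips of both arms and let go of it there, without dropping it or letting it roll away. Leave the green roller where it is.

Things in the scene. Friction and masses are not known exactly. Their poses are not given: they have to be found in the camera images.
- board: Fixed white board, 320 (x) x 220 mm (y), sloped 6 degrees, rising to +x (away from the robot); low edge has no lip. Origin on the table under its centre; axes level, z vertical. Top surface is 32 mm + 0.105 x above the table. Blue tape, 24 mm wide, 130 mm long, lies across it along y, its middle at x = -85 mm, y = 0.
- chock: Loose pale wooden fork, 0.2 kg, lying flat. Crossbar 20 (x) x 110 (y) x 34 mm high, to be gripped across its 20 mm; origin under its middle, z up. Two arms 20 mm wide at y = +-45 mm point to +x (at first roughly away from the robot), tapering from 28 mm high to 5.5 mm at the tips, x = 60 mm. A roller against both tips has its axis at x = 75 mm.
- orange_roller: Loose orange roller with yellow rings, 0.25 kg, diameter 44, length 140 mm plus an 18 mm thick, 14 mm long wooden stub at each end. Origin at its centre; y is its axis, x and z turn as it rolls. Starts level in a bay of a low black rest, axis 30 mm above the table; the rest's rails (15 mm high) cross 43 to 57 mm either side of its middle, which is free to grip.
- green_roller: Green roller with black rings, same size and axes as the orange one, lying parallel to it in the other bay of the rest, 100 mm away centre to centre. Not to be moved.
Things that resemble listed ones, but are neither listed nor needed, are in the scene too. Leave any yellow look-alike of the chock alone.

How it is judged:
By the outcome, as a careful person would: the job done as asked, in the order asked, and still so for the second after the job is handed in, with the robot touching nothing.
It also fails if it takes over 54 s, if anything falls off the work surface, if the arm or the gripper's body presses on something with over 40 N, if the wrist force passes 120 N, or if a joint passes its speed limit or range.

### The arm

A 7-joint arm with a two-finger parallel gripper is mounted at the origin on the work surface. World frame = base frame: x ahead of the robot, y to its left, z up, the work surface at z = 0. Lengths are in m, angles in degrees, forces in N, time in s.
With the tool pointing down it reaches from about 0.425 to 0.875 m from the base axis. Payload 4.7 kg.
Tool frame: the origin (TCP) lies on the mounting face of the last link; the fingertips stand 182 mm ahead of it and the grasp point (between the pads) lies 164 mm ahead of it; z points along the fingers, y is the line along which they close (so a half turn about z gives the same grasp; the last joint's range is limited). The gripper opens to 87 mm and grips with 3 to 60 N. Pads are 19 mm wide; open, the fingers measure 117 mm over their backs; the gripper's body (75 mm by 190 mm) begins 51 mm behind the grasp point.
Start: joints at [65.438, 18.392, -4.016, 83.108, 1.295, 78.541, -3.26], TCP at [0.278, -0.587, 0.405] pointing down, gripper open.
Joint ranges: [-163.93, 163.93], [-17.29, 119.83], [-79.2, 71.16], [3.27, 140.29], [-89.18, 269.18], [5.43, 117.66], [-154.24, 154.24]. Speed limits (degrees/s): [147.25, 147.25, 180, 180, 180, 180, 180].

### API

Orientations are given as [roll, pitch, yaw] about the fixed x, y, z axes, in that order (R = Rz(yaw) Ry(pitch) Rx(roll)).
In Python, from cell import env gives the robot as it stands.
- The arm moves only by the tool servo_tool, never from a script. Its argument "plan" is a list of rows, each an object with "xyz": the shift along the tool's x, y, z in cm, a list of three; "twist": the turn, a rotation vector about the tool's x, y, z in degrees, a list of three; "jaw": the closure, from 0 (fully open) to 1 (shut). In form: [{"xyz": [x, y, z], "twist": [wx, wy, wz], "jaw": jaw}, ...]. A call has 1 to 10 rows; each row is the pose to reach, as a shift and turn from the pose commanded when the call began, along the tool's axes at that moment; what a row does not reach only later rows make up. A row lasts 1/12 s, in which the tool goes at most 41.7 mm and 7.16 degrees, less where a joint would pass 70% of its speed; a pose out of reach is approached as far as the arm can. A call with a gripper value outside its range is refused whole. The fingers move at their own pace and stop on an object; "newtons" is the grip in N (left out, the last holds). Time passes only in rows, so rows that repeat a pose let the fingers close. It gives the time, the measured TCP pose, the force, the opening and the grip force at its end, in the units of the state.
- env.get_obs(): the state, without advancing time (a new reading comes with each control period).
- env.read_camera(name): name is "side" or "top" or "wrist"; returns a dict with "img" (400x640x3 uint8, red, green, blue), "camera_matrix" (3x3 intrinsics, pixels), "k1" (the pictures are not rectified: a ray, as slopes to the right and down, at radius r is drawn at 1 + k1 r^2 times it, then the intrinsics apply), "R" (3x3) and "t" (3): a world point X has camera coordinates R X + t. Camera axes: x right, y down, z forward; pixel columns grow to the right and rows downward; lengths in m; the calibration is good to about 2 mm. A picture is of the moment at which its call begins. There is no depth.
- env.sign_off(): hands the job in; it is judged then, once.
The state is a dict: "time_s": time; "qpos": joint angles; "joint_velocities": joint speeds; "effort": joint torques, N m; "tool_pos": TCP position; "tool_rot": TCP orientation; "force": force on the tool from outside, world axes, zero at the start; "wrist_torque": the same for the moment, N m; "grip_width": finger opening in m; "grasp_force": force on a finger pad.
Only numpy, scipy, OpenCV 4.12 (cv2) and the standard library are available. Lean on these libraries where they do the work, as an engineer would, in place of code of your own. Each camera call takes 0.05 s, during which the arm holds its last target. There are 200 camera calls.

## Working session

There is one attempt and no reset: what is moved stays moved. The work goes in short steps, Python scripts to look and compute and a tool call to move; the robot and the scene stay as the last step left them, time stands still between calls to the robot, and variables do not carry over. Pictures are saved under pics/ and viewed, at most 10 in all, crops included, and the job is handed in when it is done.

Besides the shell and the picture viewer there is one more tool, called after "Call:" by a JSON object that holds its "fn" and its "kwargs". servo_tool: Moves the arm, as the interface text tells. Its arguments: {"type":"object","properties":{"plan":{"type":"array","items":{"type":"object","properties":{"xyz":{"type":"array","items":{"type":"number"}},"twist":{"type":"array","items":{"type":"number"}},"jaw":{"type":"number"}}}},"newtons":{"type":"number"}},"required":["plan"]}

```bash
mkdir -p pics; ls; python3 - <<'E'
from cell import env
import cv2,pickle
d={}
for n in("top","side"):
    c=env.read_camera(n);d[n]=c;cv2.imwrite(f"pics/{n}0.png",c["img"][:,:,::-1])
    print(n,c["camera_matrix"].tolist(),c["k1"],c["R"].round(3).tolist(),c["t"].tolist())
pickle.dump(d,open("c0.pkl","wb"))
print(env.get_obs())
E
```

```text
pics
top [[399.7039480953232, 0.0, 314.7428430524078], [0.0, 399.7039480953232, 203.75970411721292], [0.0, 0.0, 1.0]] 0.009148615942823426 [[-0.017, -1.0, -0.014], [-0.997, 0.018, -0.076], [0.076, 0.012, -0.997]] [0.001612450076345272, 0.4838158766088809, 0.8648591287614616]
side [[384.4914363128764, 0.0, 316.2567022676111], [0.0, 384.4914363128764, 196.51629893027265], [0.0, 0.0, 1.0]] -0.07893099687670165 [[0.856, -0.517, -0.006], [-0.347, -0.566, -0.748], [0.384, 0.642, -0.664]] [-0.4078958551457799, 0.2106256477319914, 0.6438823726340922]
{'time_s': 0.1, 'qpos': array([65.43510006, 18.43509011, -4.01523856, 83.16842452,  1.2941582 ,
       78.54073005, -3.26100066]), 'joint_velocities': array([ 0.02912445, -0.17552954, -0.02970132, -0.23103313, -0.05603867,
        0.05051583,  0.0664885 ]), 'effort': array([-1.55610530e-05, -4.92570591e+01, -4.05846303e-01, -3.13399637e+01,
       -6.42583170e-02,  3.95438250e-02,  1.01835458e-04]), 'tool_pos': array([ 0.27842052, -0.58714782,  0.40376293]), 'tool_rot': array([-1.79900940e+02,  4.74813629e-03,  2.53730634e+01]), 'force': array([-0.54307857,  0.50558259,  0.79753201]), 'wrist_torque': array([-0.0280179 ,  0.01753823,  0.0353458 ]), 'grasp_force': 0.0, 'grip_width': 0.08641333857191724}
```

View pics/top0.png

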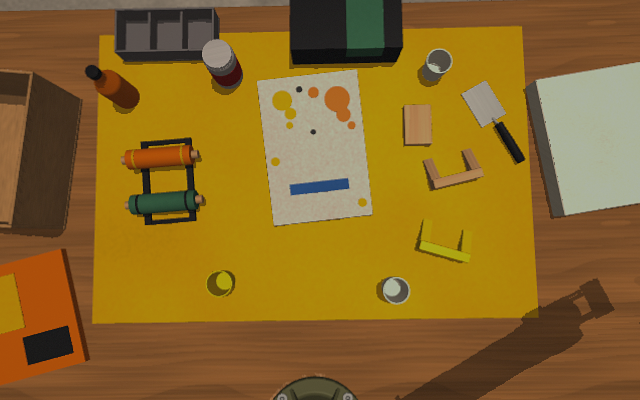

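View pics/side0.png

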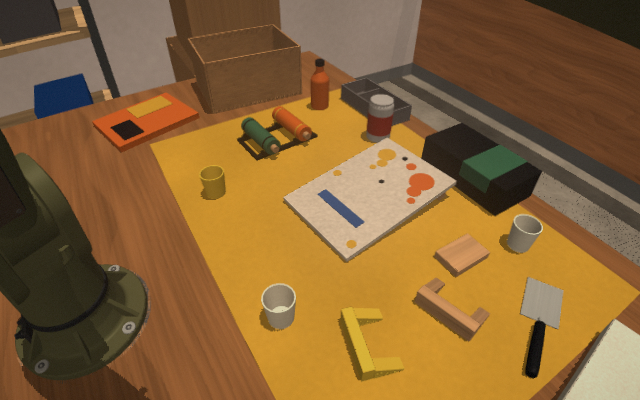

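The top view shows the pale wooden fork at about (455,170), with a yellow look-alike at (445,245) and a wooden block at (417,125). The orange roller is at (160,157), the green one at (163,203), and the blue tape at (320,187). The pale fork fits the chock. I'll confirm it in an enlarged crop.

```bash
cat >h.py <<'E'
import numpy as np,cv2
def ray(c,px):
    K=c["camera_matrix"];p=(np.array(px,float)-[K[0,2],K[1,2]])/[K[0,0],K[1,1]]
    u=p.copy()
    for _ in range(10): u=p/(1+c["k1"]*(u@u))
    R=np.array(c["R"]);return -R.T@c["t"],R.T@np.r_[u,1]
def w(c,px,z):
    o,d=ray(c,px);return o+d*(z-o[2])/d[2]
def proj(c,X):
    q=(np.array(c["R"])@np.atleast_2d(X).T).T+c["t"];u=q[:,:2]/q[:,2:]
    u=u*(1+c["k1"]*(u**2).sum(1,keepdims=True));K=c["camera_matrix"]
    return u*[K[0,0],K[1,1]]+[K[0,2],K[1,2]]
E
python3 - <<'E'
import pickle,cv2,numpy as np
d=pickle.load(open("c0.pkl","rb"))
t=d["top"]["img"][:,:,::-1]
z=lambda a,s:cv2.resize(a,None,fx=s,fy=s,interpolation=cv2.INTER_CUBIC)
a=z(t[135:200,410:500],4);b=z(t[130:230,110:210],4)   # 260x360 ; 400x400
e=z(t[60:235,250:380],2)[:, :]  #350x260
im=np.zeros((600,800,3),np.uint8);im[:260,:360]=a;im[:400,400:800]=b;im[260:600,:260]=e[:340]
cv2.imwrite("pics/crop1.png",im)
E
```

```text
(no output)
```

View pics/crop1.png

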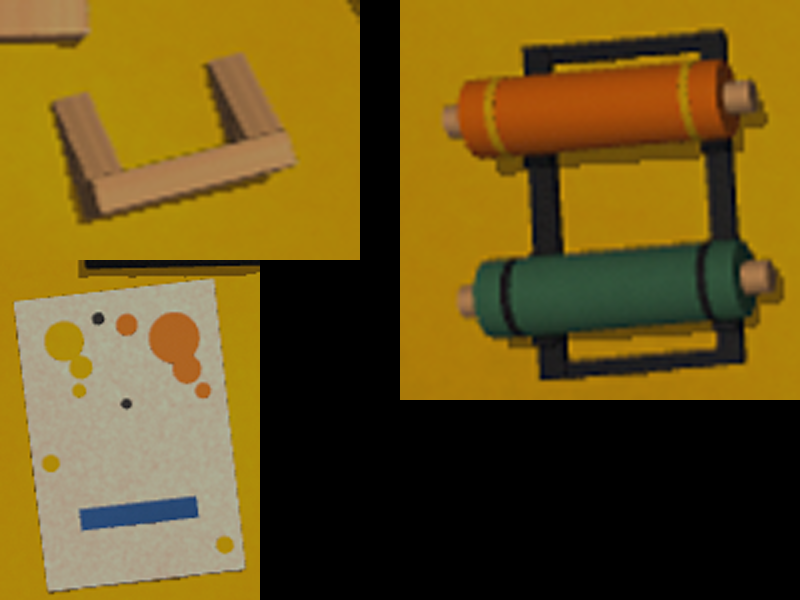

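The crop confirms the pale fork: crossbar 110 mm long with two tapered arms. Now I'll fit the poses.

```bash
cat > fit.py <<'E'
import pickle,numpy as np
from scipy.optimize import least_squares
from h import *
d=pickle.load(open("c0.pkl","rb"));c=d["top"]
def fit(P,px,p0,cam=c):
    P=np.array(P,float)/1000;px=np.array(px,float)
    def f(p):
        C,S=np.cos(p[2]),np.sin(p[2])
        X=np.c_[P[:,0]*C-P[:,1]*S+p[0],P[:,0]*S+P[:,1]*C+p[1],P[:,2]]
        return (proj(cam,X)-px).ravel()
    r=least_squares(f,p0);return r.x*[1000,1000,57.2958],np.abs(r.fun).max()
E
python3 - <<'E'
from fit import *
px=lambda L,s,ox,oy:[(ox+(x+.5)/s-.5,oy+(y+.5)/s-.5) for x,y in L]
h=lambda x:32+.10510*x
g=lambda x,y:w(c,(x,y),.03)
p=g(455,178)
print("chock",fit([(-10,55,34),(-10,-55,34),(10,55,34),(10,-55,34)],px([(103,213),(295,163),(95,180),(286,132)],4,410,135),[p[0],p[1],.2]))
p=g(315,150)
B=[(160,110,h(160)),(160,-110,h(160)),(-160,-110,h(-160)),(-160,110,h(-160))]
T=[(x,y,h(x)) for x,y in((-73,65),(-73,-65),(-97,-65),(-97,65))]
bp=px([(15,40),(213,20),(244,310),(48,331)],2,250,60);tp=px([(80,250),(196,236),(198,257),(82,270)],2,250,60)
print("board",fit(B,bp,[p[0],p[1],.1]));print("b+t",fit(B+T,bp+tp,[p[0],p[1],.1]))
for n,L,G in(("or",[(450,121),(742,96)],(160,157)),("gr",[(465,301),(760,276)],(163,203))):
    # stub ends, silhouettes center
    L=[(x-400,y) for x,y in L];q=px(L,4,110,130);a,b=w(c,q[0],.03),w(c,q[1],.03);print(n,(a+b)/2,a-b,np.linalg.norm(a-b),np.degrees(np.arctan2(-(a-b)[0],(a-b)[1])))
E
```

```text
chock (array([ 533.87631854, -319.14630224,   13.38122704]), np.float64(0.8958840436105788))
board (array([606.11615395,  -9.01090921,   5.17399972]), np.float64(0.9485954456058892))
b+t (array([606.21730647,  -9.29604717,   5.25200642]), np.float64(1.0518732237717927))
or [0.59314758 0.3361808  0.03      ] [-0.01096824  0.16148082  0.        ] 0.16185289157679933 3.885724147352494
gr [0.49322454 0.32586855 0.03      ] [-0.01084918  0.1617452   0.        ] 0.16210865370931446 3.837408868944809
```

```bash
cat > go.py <<'E'
import sys,numpy as np
from scipy.spatial.transform import Rotation as Ro
from cell import env
# target grasp point xyz (m), yaw of tool, tilt (deg uphill), grasp offset 0.164
def go(g,yaw,tilt=0,ref=None):
    o=env.get_obs();Rc=Ro.from_euler('xyz',o["tool_rot"],degrees=True)
    Rt=Ro.from_euler('xyz',[180,0,yaw],degrees=True)*Ro.from_rotvec([-tilt,0,0],degrees=True)
    tcp=np.array(g)-Rt.apply([0,0,.164])
    s=Rc.inv().apply(tcp-o["tool_pos"])*100;r=(Rc.inv()*Rt).as_rotvec(degrees=True)
    print("xyz cm",s.round(2),"twist",r.round(2),"t",o["time_s"],"rows",max(np.linalg.norm(s)/4.17,np.linalg.norm(r)/7.16).round(1))
if __name__=="__main__": go([float(v) for v in sys.argv[1:4]],*[float(v) for v in sys.argv[4:]])
E
python3 go.py .534 -.319 .15 103.4
```

```text
xyz cm [ 34.58 -13.26   9.  ] twist [-9.000e-02 -6.000e-02 -7.803e+01] t 0.1 rows 10.9
```

Call:
{"fn": "servo_tool", "kwargs": {"plan": [{"xyz":[17.3,-6.6,4.5],"twist":[0,0,-39],"jaw":0},{"xyz":[17.3,-6.6,4.5],"twist":[0,0,-39],"jaw":0},{"xyz":[17.3,-6.6,4.5],"twist":[0,0,-39],"jaw":0},{"xyz":[17.3,-6.6,4.5],"twist":[0,0,-39],"jaw":0},{"xyz":[17.3,-6.6,4.5],"twist":[0,0,-39],"jaw":0},{"xyz":[34.6,-13.3,9],"twist":[0,0,-78],"jaw":0},{"xyz":[34.6,-13.3,9],"twist":[0,0,-78],"jaw":0},{"xyz":[34.6,-13.3,9],"twist":[0,0,-78],"jaw":0},{"xyz":[34.6,-13.3,9],"twist":[0,0,-78],"jaw":0},{"xyz":[34.6,-13.3,9],"twist":[0,0,-78],"jaw":0}]}}

```text
time_s: 0.93
tool_pos: [0.5368, -0.3138, 0.3134]
tool_rot: [180.0, -0.2, 97.6]
force: [0.5, 0.2, -0.6]
grip_width: 0.0872
grasp_force: 0.0
```

```bash
python3 go.py .534 -.319 .15 103.4
```

```text
xyz cm [-0.48 -0.35 -0.06] twist [ 0.05 -0.19 -5.75] t 0.9333 rows 0.8
```

Call:
{"fn": "servo_tool", "kwargs": {"plan": [{"xyz":[-0.5,-0.3,0],"twist":[0,0,-5.8],"jaw":0},{"xyz":[-0.5,-0.3,0],"twist":[0,0,-5.8],"jaw":0},{"xyz":[-0.5,-0.3,0],"twist":[0,0,-5.8],"jaw":0}]}}

```text
time_s: 1.18
tool_pos: [0.5312, -0.325, 0.3142]
tool_rot: [-179.9, -0.0, 102.6]
force: [0.4, -0.6, 0.1]
grip_width: 0.0872
grasp_force: 0.0
```

```bash
python3 go.py .534 -.319 .15 103.4; python3 - <<'E'
from cell import env
import cv2,pickle
d={}
for n in("wrist","top"):
    c=env.read_camera(n);d[n]=c
cv2.imwrite(f"pics/w1.png",d["wrist"]["img"][:,:,::-1])
pickle.dump(d,open("c1.pkl","wb"))
E
```

```text
xyz cm [0.53 0.4  0.02] twist [-0.07 -0.01 -0.84] t 1.1833 rows 0.2
```

View pics/w1.png

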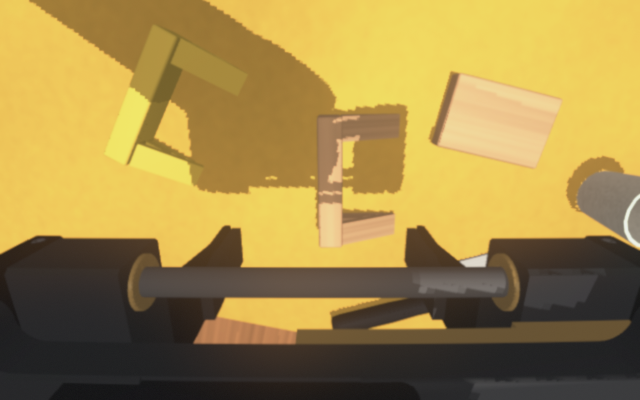

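The wrist view shows the pale fork just ahead of the fingers. Its crossbar top corners are at (318,116), (342,115), (342,246) and (319,247), with the arms pointing right.

```bash
python3 - <<'E'
from fit import *
e=pickle.load(open("c1.pkl","rb"))
# near robot corners = -x ; image right = +x ; image up = +y? test both
for s in(1,-1):
  print(fit([(-10,55*s,34),(10,55*s,34),(10,-55*s,34),(-10,-55*s,34)],[(318.5,116),(342,115),(342.5,246),(319.5,247)],[.534,-.319,.22],e["wrist"]))
E
python3 go.py .534 -.319 .15 103.4
```

```text
(array([ 536.04032723, -317.63971328,   13.28986447]), np.float64(1.4055698763767168))
(array([ 536.07090757, -317.844129  ,  193.15862994]), np.float64(24.923265350388476))
xyz cm [0.57 0.44 0.07] twist [-0.04  0.03 -0.89] t 1.2833 rows 0.2
```

```bash
python3 go.py .535 -.3183 .06 103.3
```

```text
xyz cm [0.62 0.56 9.07] twist [-0.04  0.03 -0.79] t 1.2833 rows 2.2
```

Call:
{"fn": "servo_tool", "kwargs": {"plan": [{"xyz":[0.6,0.55,3],"twist":[0,0,-0.8],"jaw":0},{"xyz":[0.6,0.55,6],"twist":[0,0,-0.8],"jaw":0},{"xyz":[0.6,0.55,9],"twist":[0,0,-0.8],"jaw":0},{"xyz":[0.6,0.55,9],"twist":[0,0,-0.8],"jaw":0},{"xyz":[0.6,0.55,9],"twist":[0,0,-0.8],"jaw":0},{"xyz":[0.6,0.55,9],"twist":[0,0,-0.8],"jaw":0}]}}

```text
time_s: 1.78
tool_pos: [0.5361, -0.3182, 0.2266]
tool_rot: [179.9, 0.1, 103.5]
force: [-0.7, 0.1, 0.0]
grip_width: 0.087
grasp_force: 0.0
```

```bash
python3 go.py .535 -.3183 .022 103.3
```

```text
xyz cm [ 0.02 -0.12  4.06] twist [0.09 0.11 0.18] t 1.7833 rows 1.0
```

Call:
{"fn": "servo_tool", "kwargs": {"plan": [{"xyz":[0,-0.1,2],"twist":[0,0,0],"jaw":0},{"xyz":[0,-0.1,4],"twist":[0,0,0],"jaw":0},{"xyz":[0,-0.1,4],"twist":[0,0,0],"jaw":0},{"xyz":[0,-0.1,4],"twist":[0,0,0],"jaw":1},{"xyz":[0,-0.1,4],"twist":[0,0,0],"jaw":1},{"xyz":[0,-0.1,4],"twist":[0,0,0],"jaw":1},{"xyz":[0,-0.1,4],"twist":[0,0,0],"jaw":1},{"xyz":[0,-0.1,4],"twist":[0,0,0],"jaw":1},{"xyz":[0,-0.1,4],"twist":[0,0,0],"jaw":1},{"xyz":[0,-0.1,4],"twist":[0,0,0],"jaw":1}], "newtons": 25}}

```text
time_s: 2.62
tool_pos: [0.5349, -0.3174, 0.185]
tool_rot: [180.0, 0.0, 103.6]
force: [0.7, 0.2, 0.2]
grip_width: 0.0482
grasp_force: 0.0
```

```bash
python3 go.py .535 -.3183 .11 103.3;python3 -c "
from cell import env;o=env.get_obs();print(o['tool_pos'],o['tool_rot'],o['grip_width'],o['grasp_force'],o['force'])"
```

```text
xyz cm [-0.09 -0.01 -8.9 ] twist [0.01 0.02 0.29] t 2.6167 rows 2.1
[ 0.53489974 -0.31742461  0.18504707] [1.79987518e+02 2.15005613e-02 1.03591425e+02] 0.04819094398445716 0.0 [0.65914476 0.21792685 0.24320204]
```

Call:
{"fn": "servo_tool", "kwargs": {"plan": [{"xyz":[0,0,0],"twist":[0,0,0],"jaw":1},{"xyz":[0,0,0],"twist":[0,0,0],"jaw":1},{"xyz":[0,0,0],"twist":[0,0,0],"jaw":1},{"xyz":[0,0,0],"twist":[0,0,0],"jaw":1},{"xyz":[0,0,0],"twist":[0,0,0],"jaw":1},{"xyz":[0,0,0],"twist":[0,0,0],"jaw":1},{"xyz":[0,0,0],"twist":[0,0,0],"jaw":1},{"xyz":[0,0,0],"twist":[0,0,0],"jaw":1}]}}

```text
time_s: 3.28
tool_pos: [0.5348, -0.3174, 0.1847]
tool_rot: [-180.0, 0.0, 103.6]
force: [0.1, 0.0, -0.6]
grip_width: 0.0195
grasp_force: 25.0
```

```bash
python3 go.py .535 -.3183 .11 103.3; python3 go.py .52 -.017 .15 95.2 6
```

```text
xyz cm [-0.09 -0.   -8.93] twist [-0.    0.    0.29] t 3.2833 rows 2.1
xyz cm [ 29.8    3.92 -12.84] twist [-5.99 -0.44  8.38] t 3.2833 rows 7.8
```

Call:
{"fn": "servo_tool", "kwargs": {"plan": [{"xyz":[0,0,-3],"twist":[0,0,0],"jaw":1},{"xyz":[0,0,-6],"twist":[0,0,0],"jaw":1},{"xyz":[0,0,-10],"twist":[0,0,0],"jaw":1},{"xyz":[4,0.5,-12.8],"twist":[-1,0,1],"jaw":1},{"xyz":[8,1,-12.8],"twist":[-2,0,2.5],"jaw":1},{"xyz":[12,1.6,-12.8],"twist":[-3,0,3.5],"jaw":1},{"xyz":[16,2.1,-12.8],"twist":[-4,0,4.5],"jaw":1},{"xyz":[20,2.6,-12.8],"twist":[-5,0,6],"jaw":1},{"xyz":[24,3.2,-12.8],"twist":[-6,0,7],"jaw":1},{"xyz":[27,3.6,-12.8],"twist":[-6,-0.4,8],"jaw":1}]}}

```text
time_s: 4.12
tool_pos: [0.5052, -0.0426, 0.3126]
tool_rot: [174.0, -0.0, 95.7]
force: [-0.2, -0.2, -2.1]
grip_width: 0.0198
grasp_force: 25.0
```

Call:
{"fn": "servo_tool", "kwargs": {"plan": [{"xyz":[2.8,0.3,0],"twist":[0,0,0.4],"jaw":1},{"xyz":[2.8,0.3,0],"twist":[0,0,0.4],"jaw":1},{"xyz":[2.8,0.3,0],"twist":[0,0,0.4],"jaw":1},{"xyz":[2.8,0.3,0],"twist":[0,0,0.4],"jaw":1},{"xyz":[2.8,0.3,0],"twist":[0,0,0.4],"jaw":1},{"xyz":[2.8,0.3,0],"twist":[0,0,0.4],"jaw":1}]}}

```text
time_s: 4.62
tool_pos: [0.5066, -0.0198, 0.3128]
tool_rot: [174.0, -0.1, 95.0]
force: [0.2, -0.3, -1.8]
grip_width: 0.0197
grasp_force: 25.0
```

```bash
python3 go.py .52 -.017 .15 95.2 6; python3 - <<'E'
from cell import env
import cv2,pickle,numpy as np
d={n:env.read_camera(n) for n in("wrist","top")}
im=np.zeros((580,640,3),np.uint8);im[:400]=d["wrist"]["img"];im[400:]=cv2.resize(d["top"]["img"][110:200,160:480],(640,180))
cv2.imwrite(f"pics/w2.png",im[:,:,::-1])
pickle.dump(d,open("c2.pkl","wb"))
E
```

```text
xyz cm [ 0.16 -0.35 -0.07] twist [-0.02 -0.04 -0.16] t 4.6167 rows 0.1
```

View pics/w2.png

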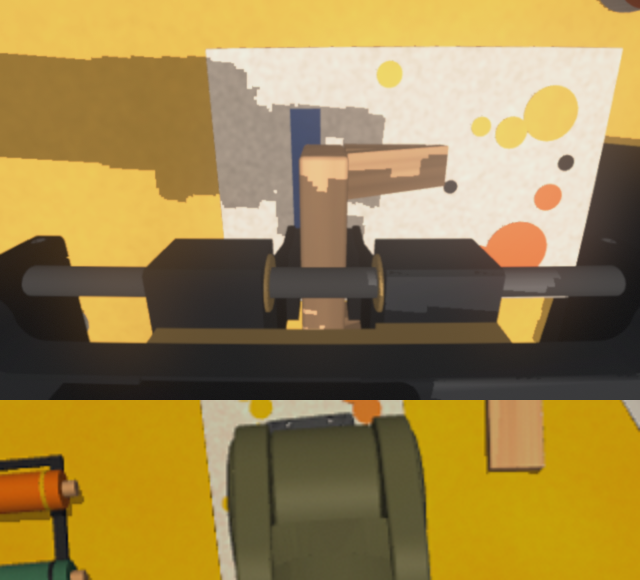

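The wrist view shows the chock held, with its far crossbar end edge at (300,157)–(347,157). The board's far corners are at (206,49) and (622,48), and the tape's far end at (291–321,109). Next is the position of both relative to the tool.

```bash
python3 - <<'E'
from fit import *
from cell import env
from scipy.spatial.transform import Rotation as Ro
e=pickle.load(open("c2.pkl","rb"))["wrist"]
o=env.get_obs();R=Ro.from_euler('xyz',o["tool_rot"],degrees=True)
def tp(px,zt):
    a,d=ray(e,px);a=R.inv().apply(a-o["tool_pos"]);d=R.inv().apply(d);return (a+d*(zt-a[2])/d[2])*1000
for p in((299.5,157),(347.5,157)):print("top corner tool",tp(p,.1507).round(1))
for p in((303,146),(344.5,145.5)):print("bottom corner",tp(p,.1847).round(1))
h=lambda x:32+.10510*x
pts=[(-160,110),(160,110),(-97,65),(-73,65)]
px=[(206,49),(622,48),(291,109),(321,109)]
P=[(x,y,h(x)) for x,y in pts]
print(fit(P,px,[.606,-.009,.09],e))
r=fit(P,px,[.606,-.009,.09],e)[0]
for B in (r,[606.2,-9.2,5.2]):
  a=np.radians(B[2]);P=np.array(P,float);X=np.c_[P[:,0]*np.cos(a)-P[:,1]*np.sin(a)+B[0],P[:,0]*np.sin(a)+P[:,1]*np.cos(a)+B[1],P[:,2]]/1000
  print(proj(e,X).round(1).tolist())
E
```

```text
top corner tool [ 53.   -8.8 150.7]
top corner tool [ 53.   10.3 150.7]
bottom corner [ 52.1  -9.4 184.7]
bottom corner [ 52.3  11.2 184.7]
(array([608.62096113,  -9.33501898,   5.52452682]), np.float64(2.7176482305533227))
[[204.6, 49.2], [624.7, 48.4], [290.3, 109.2], [320.9, 108.9]]
[[202.0, 47.4], [622.6, 49.1], [287.6, 108.0], [318.3, 107.9]]
```

```bash
python3 go.py .5206 -.0159 .0587 95.3 6
```

```text
xyz cm [ 0.22 -1.24  9.03] twist [-0.01 -0.04 -0.23] t 4.7167 rows 2.2
```

Call:
{"fn": "servo_tool", "kwargs": {"plan": [{"xyz":[0.1,-0.5,3],"twist":[0,0,-0.2],"jaw":1},{"xyz":[0.2,-0.9,6],"twist":[0,0,-0.2],"jaw":1},{"xyz":[0.2,-1.25,9],"twist":[0,0,-0.2],"jaw":1},{"xyz":[0.2,-1.25,9],"twist":[0,0,-0.2],"jaw":1},{"xyz":[0.2,-1.25,9],"twist":[0,0,-0.2],"jaw":1},{"xyz":[0.2,-1.25,9],"twist":[0,0,-0.2],"jaw":1}]}}

```text
time_s: 5.22
tool_pos: [0.5044, -0.0167, 0.2237]
tool_rot: [173.9, -0.0, 95.4]
force: [0.7, 0.5, -1.1]
grip_width: 0.0198
grasp_force: 25.0
```

```bash
python3 go.py .5206 -.0159 .0437 95.3 6; python3 - <<'E'
from cell import env
import cv2,pickle,numpy as np
d={n:env.read_camera(n) for n in("wrist","side")}
im=np.zeros((600,640,3),np.uint8);im[:280]=d["wrist"]["img"][:280];im[280:600]=cv2.resize(d["side"]["img"][120:280,200:520],(640,320))
cv2.imwrite(f"pics/w3.png",im[:,:,::-1])
pickle.dump(d,open("c3.pkl","wb"))
E
```

```text
xyz cm [-0.07 -0.27  1.67] twist [ 0.13 -0.04  0.05] t 5.2167 rows 0.4
```

View pics/w3.png

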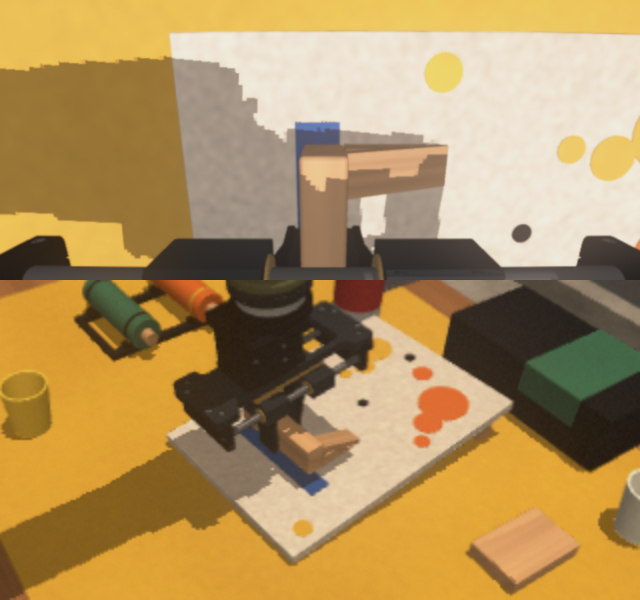

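```bash
python3 - <<'E'
from fit import *
from cell import env
from scipy.spatial.transform import Rotation as Ro
e=pickle.load(open("c3.pkl","rb"))["wrist"]
o=env.get_obs();R=Ro.from_euler('xyz',o["tool_rot"],degrees=True)
def tp(px,zt):
    a,d=ray(e,px);a=R.inv().apply(a-o["tool_pos"]);d=R.inv().apply(d);return ((a+d*(zt-a[2])/d[2])*1000).round(1)
for p in((295,123.5),(340,123)):print("tape",tp(p,.2014))
for p in((171,33.5),(193,233)):print("low edge",tp(p,.2014))
for p in((302,146.5),(345,146)):print("chock bot",tp(p,.1847))
for p in((299.5,157),(347.5,157)):print("chock top",tp(p,.1507))
E
```

```text
tape [ 62.2 -15.2 201.4]
tape [ 62.5   8.9 201.4]
low edge [107.  -76.5 201.4]
low edge [ -1.3 -77.  201.4]
chock bot [ 52.4 -10.5 184.7]
chock bot [ 52.7  10.7 184.7]
chock top [ 53.6  -9.3 150.7]
chock top [ 53.6   9.6 150.7]
```

Call:
{"fn": "servo_tool", "kwargs": {"plan": [{"xyz":[-0.07,-0.28,0.7],"twist":[0,0,0],"jaw":1},{"xyz":[-0.07,-0.28,1.2],"twist":[0,0,0],"jaw":1},{"xyz":[-0.07,-0.28,1.5],"twist":[0,0,0],"jaw":1},{"xyz":[-0.07,-0.28,1.5],"twist":[0,0,0],"jaw":1},{"xyz":[-0.07,-0.28,1.5],"twist":[0,0,0],"jaw":1}]}}

```text
time_s: 5.73
tool_pos: [0.5023, -0.0173, 0.2069]
tool_rot: [174.0, -0.0, 95.4]
force: [-0.3, 0.3, -2.2]
grip_width: 0.0198
grasp_force: 25.0
```

```bash
python3 go.py .5206 -.0159 .0437 95.3 6
```

```text
xyz cm [-0.03  0.12  0.02] twist [-0.01 -0.06  0.08] t 5.7333 rows 0.0
```

```bash
cat > tape.py <<'E'
from fit import *
from cell import env
from scipy.spatial.transform import Rotation as Ro
for k in range(4):
    e=env.read_camera("wrist");o=env.get_obs();print(o["tool_pos"].round(4),o["tool_rot"].round(2),o["force"].round(1))
cv2.imwrite("pics/tmp.png",e["img"][:,:,::-1])
hsv=cv2.cvtColor(e["img"],cv2.COLOR_RGB2HSV)
m=(abs(hsv[:,:,0].astype(int)-110)<15)&(hsv[:,:,1]>120)
R=Ro.from_euler('xyz',o["tool_rot"],degrees=True)
def tp(px,zt):
    a,d=ray(e,px);a=R.inv().apply(a-o["tool_pos"]);d=R.inv().apply(d);return ((a+d*(zt-a[2])/d[2])*1000).round(1)
for r in range(100,180,4):
    x=np.where(m[r])[0]
    if len(x)>3: print(r,x.min(),x.max(),tp((x.min()-.5,r),.1847),tp((x.max()+.5,r),.1847))
ys=np.where(m.sum(1)>20)[0];print("first row",ys.min() if len(ys) else None)
E
python3 tape.py
```

```text
[ 0.5023 -0.0172  0.207 ] [ 1.740e+02 -5.000e-02  9.539e+01] [ 0.5  0.5 -2.4]
[ 0.5023 -0.0172  0.207 ] [ 1.740e+02 -4.000e-02  9.539e+01] [-0.  -0.2 -2.2]
[ 0.5023 -0.0173  0.207 ] [ 1.7399e+02 -4.0000e-02  9.5390e+01] [-0.2  0.3 -1.7]
[ 0.5023 -0.0173  0.2071] [ 1.7399e+02 -4.0000e-02  9.5390e+01] [-0.8 -0.5 -2.2]
first row None
```

```bash
sed -i 's/^m=.*/I=e["img"].astype(int);m=(I[:,:,2]>I[:,:,0]*1.25)\&(np.arange(640)>250)\&(np.arange(640)<400)/' tape.py; python3 tape.py; python3 -c "
import cv2;a=cv2.imread('pics/tmp.png');cv2.imwrite('pics/w4.png',cv2.resize(a[60:260,220:480],None,fx=3,fy=3,interpolation=2))"
```

```text
[ 0.5023 -0.0173  0.2071] [ 1.7399e+02 -4.0000e-02  9.5390e+01] [-0.4  0.2 -1.3]
[ 0.5023 -0.0173  0.2071] [ 1.7399e+02 -4.0000e-02  9.5390e+01] [-1.  -0.1 -2.3]
[ 0.5023 -0.0173  0.2071] [ 1.7399e+02 -4.0000e-02  9.5390e+01] [ 0.6  1.1 -1.9]
[ 0.5023 -0.0173  0.2071] [ 1.7399e+02 -4.0000e-02  9.5390e+01] [-0.7  0.3 -1.5]
128 301 348 [ 61.3 -10.4 184.7] [ 61.3  13.1 184.7]
132 301 348 [ 59.3 -10.4 184.7] [ 59.3  13.1 184.7]
136 302 348 [ 57.4 -10.  184.7] [ 57.4  13.2 184.7]
140 302 347 [ 55.4 -10.  184.7] [ 55.4  12.7 184.7]
first row 125
```

View pics/w4.png

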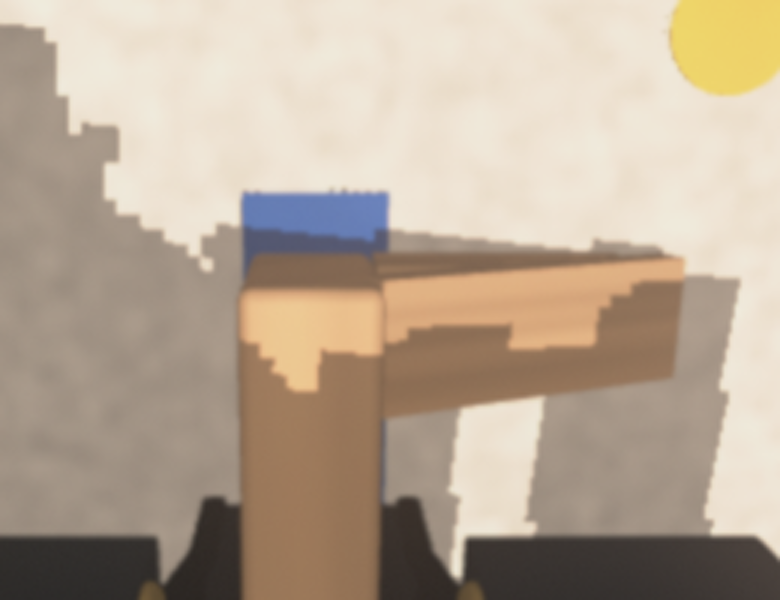

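The crop shows the crossbar just above the tape: bar bottom at about 303–345 px, tape at 301–349 px. I'll shift 0.5 mm uphill and lower gently.

Call:
{"fn": "servo_tool", "kwargs": {"plan": [{"xyz":[0,0.05,0.05],"twist":[0,0,0],"jaw":1},{"xyz":[0,0.05,0.1],"twist":[0,0,0],"jaw":1},{"xyz":[0,0.05,0.1],"twist":[0,0,0],"jaw":1}]}}

```text
time_s: 6.38
tool_pos: [0.503, -0.0172, 0.2066]
tool_rot: [174.0, -0.0, 95.4]
force: [-3.2, 0.1, 4.6]
grip_width: 0.0196
grasp_force: 25.0
```

Call:
{"fn": "servo_tool", "kwargs": {"plan": [{"xyz":[0,0,0.05],"twist":[0,0,0],"jaw":1},{"xyz":[0,0,0.1],"twist":[0,0,0],"jaw":1},{"xyz":[0,0,0.1],"twist":[0,0,0],"jaw":1}]}}

```text
time_s: 6.63
tool_pos: [0.503, -0.0171, 0.2066]
tool_rot: [174.0, 0.0, 95.4]
force: [-8.3, -0.6, 14.9]
grip_width: 0.0196
grasp_force: 25.0
```

Contact made. Ease off, then release and lift.

Call:
{"fn": "servo_tool", "kwargs": {"plan": [{"xyz":[0,0,-0.08],"twist":[0,0,0],"jaw":1},{"xyz":[0,0,-0.08],"twist":[0,0,0],"jaw":0.5},{"xyz":[0,0,-0.08],"twist":[0,0,0],"jaw":0.5},{"xyz":[0,0,-0.08],"twist":[0,0,0],"jaw":0.5},{"xyz":[0,0,-0.08],"twist":[0,0,0],"jaw":0.5},{"xyz":[0,0,-0.08],"twist":[0,0,0],"jaw":0.5},{"xyz":[0,0,-0.08],"twist":[0,0,0],"jaw":0.5},{"xyz":[0,0,-0.08],"twist":[0,0,0],"jaw":0.5}]}}

```text
time_s: 7.3
tool_pos: [0.5029, -0.0173, 0.2058]
tool_rot: [174.0, -0.0, 95.4]
force: [-0.0, 0.1, -0.2]
grip_width: 0.0431
grasp_force: 0.0
```

Call:
{"fn": "servo_tool", "kwargs": {"plan": [{"xyz":[0,0,-2],"twist":[0,0,0],"jaw":0},{"xyz":[0,0,-5],"twist":[0,0,0],"jaw":0},{"xyz":[0,0,-8.5],"twist":[0,0,0],"jaw":0},{"xyz":[0,0,-12],"twist":[0,0,0],"jaw":0},{"xyz":[0,0,-12],"twist":[0,0,0],"jaw":0}]}}

```text
time_s: 7.72
tool_pos: [0.4925, -0.0181, 0.332]
tool_rot: [173.4, 0.2, 95.4]
force: [2.1, 0.3, -0.5]
grip_width: 0.0688
grasp_force: 0.0
```

```bash
python3 - <<'E'
from cell import env
o=env.get_obs();print(o["tool_pos"],o["tool_rot"])
E
python3 go.py .593 .336 .16 93.9
```

```text
[ 0.49251425 -0.01809959  0.33198469] [173.35842788   0.17371395  95.3858838 ]
xyz cm [34.31 13.16  2.23] twist [6.64 0.09 1.49] t 7.7167 rows 8.8
```

Call:
{"fn": "servo_tool", "kwargs": {"plan": [{"xyz":[3.8,1.4,0],"twist":[0.7,0,0],"jaw":0},{"xyz":[7.6,2.9,0],"twist":[1.4,0,0],"jaw":0},{"xyz":[11.4,4.4,0],"twist":[2.1,0,0],"jaw":0},{"xyz":[15.2,5.8,0.5],"twist":[2.8,0,0.5],"jaw":0},{"xyz":[19,7.3,1],"twist":[3.5,0,0.7],"jaw":0},{"xyz":[22.8,8.8,1.4],"twist":[4.2,0,1],"jaw":0},{"xyz":[26.6,10.2,1.7],"twist":[5,0,1],"jaw":0},{"xyz":[30.4,11.6,2],"twist":[5.8,0,1.2],"jaw":0},{"xyz":[34.3,13.2,2.2],"twist":[6.6,0.1,1.5],"jaw":0},{"xyz":[34.3,13.2,2.2],"twist":[6.6,0.1,1.5],"jaw":0}]}}

```text
time_s: 8.55
tool_pos: [0.5894, 0.3445, 0.3152]
tool_rot: [-179.2, -0.7, 94.4]
force: [-2.1, -0.5, 0.8]
grip_width: 0.0869
grasp_force: 0.0
```

Call:
{"fn": "servo_tool", "kwargs": {"plan": [{"xyz":[0,0,0],"twist":[0,0,0],"jaw":0},{"xyz":[0,0,0],"twist":[0,0,0],"jaw":0},{"xyz":[0,0,0],"twist":[0,0,0],"jaw":0},{"xyz":[0,0,0],"twist":[0,0,0],"jaw":0}]}}

```text
time_s: 8.88
tool_pos: [0.5918, 0.3335, 0.3177]
tool_rot: [-179.5, -0.1, 93.7]
force: [0.5, -0.2, 0.3]
grip_width: 0.087
grasp_force: 0.0
```

```bash
python3 go.py .593 .336 .16 93.9; python3 - <<'E'
from cell import env
import cv2,pickle,numpy as np
d={n:env.read_camera(n) for n in("wrist","side","top")}
im=np.zeros((600,780,3),np.uint8);im[:260,:640]=d["wrist"]["img"][:260]
im[260:600,:390]=cv2.resize(d["side"]["img"][130:260,270:470],(390,340));im[260:600,390:]=cv2.resize(d["top"]["img"][100:230,245:395],(390,340))
cv2.imwrite("pics/w5.png",im[:,:,::-1])
pickle.dump(d,open("c5.pkl","wb"))
E
```

```text
xyz cm [ 0.24  0.13 -0.63] twist [-0.54 -0.13 -0.16] t 8.8833 rows 0.2
```

View pics/w5.png

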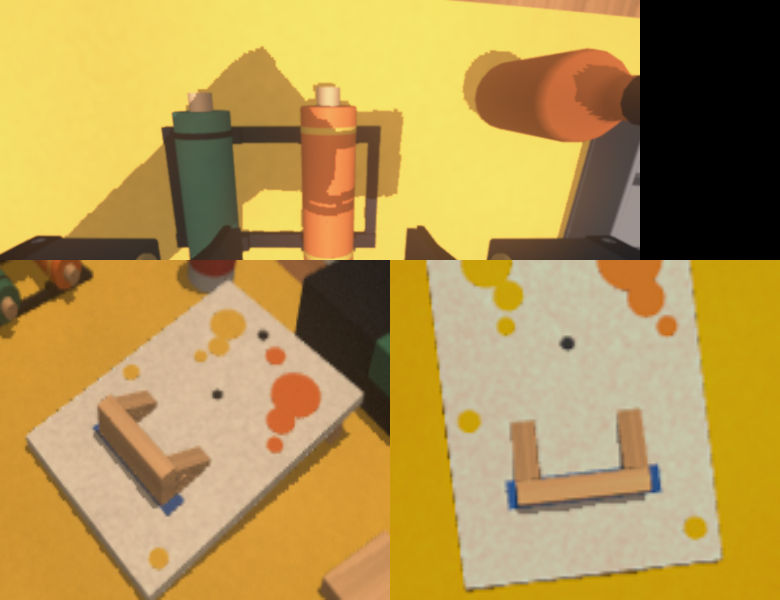

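The chock sits flat on the tape, with blue showing evenly at both ends. The wrist view shows the orange roller between columns 302 and 356, with its far body end at row 106.

```bash
python3 - <<'E'
from fit import *
e=pickle.load(open("c5.pkl","rb"))
W=e["wrist"];o=-np.array(W["R"]).T@W["t"];print("cam",o)
for p in((328.7,110),(329.3,180),(329,245)):print(w(W,p,.03).round(4))
print("far end top",w(W,(329,106),.052).round(4),w(W,(329,106),.03).round(4))
# chock tips & crossbar in top
T=e["top"];k=lambda x,y:(245+(x-390)/2.6,100+(y-260)/2.6154)
zb=.0231
h=lambda x:32+.10510*x
q=[k(516,505),k(651,489),k(512,485),k(647,470)]
s=6*np.pi/180
P=[]
for lx,ly,hz in((-10,55,34),(-10,-55,34),(10,55,34),(10,-55,34)):
    P.append((lx*np.cos(s)-hz*np.sin(s),ly,23.1+lx*np.sin(s)+hz*np.cos(s)))
print(fit(P,q,[.522,-.017,.09],T))
E
python3 go.py .593 .336 .06 93.9
```

```text
cam [0.58721941 0.41138762 0.29820537]
[0.5897 0.399  0.03  ]
[0.5941 0.3426 0.03  ]
[0.598  0.2837 0.03  ]
far end top [0.5895 0.4028 0.052 ] [0.5897 0.402  0.03  ]
(array([520.0706267 , -15.74750112,   5.63259527]), np.float64(1.0994099149172598))
xyz cm [0.15 0.24 9.39] twist [-0.53 -0.17 -0.12] t 9.0333 rows 2.3
```

```bash
python3 go.py .5943 .334 .07 94; python3 go.py .5943 .334 .031 94
```

```text
xyz cm [-0.05  0.35  8.39] twist [-0.53 -0.17 -0.22] t 9.0333 rows 2.0
xyz cm [-0.06  0.39 12.29] twist [-0.53 -0.17 -0.22] t 9.0333 rows 2.9
```

Call:
{"fn": "servo_tool", "kwargs": {"plan": [{"xyz":[-0.05,0.35,3],"twist":[-0.5,-0.2,-0.2],"jaw":0},{"xyz":[-0.05,0.35,6],"twist":[-0.5,-0.2,-0.2],"jaw":0},{"xyz":[-0.05,0.35,8.4],"twist":[-0.5,-0.2,-0.2],"jaw":0},{"xyz":[-0.05,0.35,8.4],"twist":[-0.5,-0.2,-0.2],"jaw":0},{"xyz":[-0.05,0.35,8.4],"twist":[-0.5,-0.2,-0.2],"jaw":0},{"xyz":[-0.05,0.35,8.4],"twist":[-0.5,-0.2,-0.2],"jaw":0},{"xyz":[-0.05,0.35,8.4],"twist":[-0.5,-0.2,-0.2],"jaw":0}]}}

```text
time_s: 9.62
tool_pos: [0.5945, 0.336, 0.2359]
tool_rot: [179.9, -0.1, 94.1]
force: [1.1, 0.8, 0.4]
grip_width: 0.0868
grasp_force: 0.0
```

```bash
python3 go.py .5943 .334 .031 94
```

```text
xyz cm [-0.21 -0.05  4.09] twist [ 0.1  -0.11  0.08] t 9.6167 rows 1.0
```

Call:
{"fn": "servo_tool", "kwargs": {"plan": [{"xyz":[-0.2,0,2],"twist":[0,0,0],"jaw":0},{"xyz":[-0.2,0,4.1],"twist":[0,0,0],"jaw":0},{"xyz":[-0.2,0,4.1],"twist":[0,0,0],"jaw":0},{"xyz":[-0.2,0,4.1],"twist":[0,0,0],"jaw":1},{"xyz":[-0.2,0,4.1],"twist":[0,0,0],"jaw":1},{"xyz":[-0.2,0,4.1],"twist":[0,0,0],"jaw":1},{"xyz":[-0.2,0,4.1],"twist":[0,0,0],"jaw":1},{"xyz":[-0.2,0,4.1],"twist":[0,0,0],"jaw":1},{"xyz":[-0.2,0,4.1],"twist":[0,0,0],"jaw":1},{"xyz":[-0.2,0,4.1],"twist":[0,0,0],"jaw":1}], "newtons": 25}}

```text
time_s: 10.45
tool_pos: [0.594, 0.3335, 0.1927]
tool_rot: [-179.9, -0.0, 94.1]
force: [0.2, -0.1, 0.3]
grip_width: 0.0484
grasp_force: 0.0
```

Call:
{"fn": "servo_tool", "kwargs": {"plan": [{"xyz":[0,0,0],"twist":[0,0,0],"jaw":1},{"xyz":[0,0,0],"twist":[0,0,0],"jaw":1},{"xyz":[0,0,0],"twist":[0,0,0],"jaw":1}]}}

```text
time_s: 10.7
tool_pos: [0.5939, 0.3335, 0.1925]
tool_rot: [-179.9, -0.0, 94.1]
force: [-1.3, -1.0, 2.4]
grip_width: 0.0432
grasp_force: 25.0
```

```bash
python3 go.py .5943 .334 .18 94
```

```text
xyz cm [  0.05   0.02 -15.15] twist [-0.1  -0.01  0.09] t 10.7 rows 3.6
```

Call:
{"fn": "servo_tool", "kwargs": {"plan": [{"xyz":[0,0,-2],"twist":[0,0,0],"jaw":1},{"xyz":[0,0,-5],"twist":[0,0,0],"jaw":1},{"xyz":[0,0,-8.5],"twist":[0,0,0],"jaw":1},{"xyz":[0,0,-11],"twist":[0,0,0],"jaw":1},{"xyz":[0,0,-12],"twist":[0,0,0],"jaw":1},{"xyz":[0,0,-12],"twist":[0,0,0],"jaw":1},{"xyz":[0,0,-12],"twist":[0,0,0],"jaw":1}]}}

```text
time_s: 11.28
tool_pos: [0.5939, 0.3331, 0.3112]
tool_rot: [-179.9, 0.0, 94.1]
force: [-0.5, -0.4, -2.8]
grip_width: 0.0433
grasp_force: 25.0
```

```bash
python3 go.py .5985 -.0104 .11 95.4 6
```

```text
xyz cm [-34.33  -3.7    3.84] twist [-6.15  0.11 -1.31] t 11.2833 rows 8.3
```

Call:
{"fn": "servo_tool", "kwargs": {"plan": [{"xyz":[-3,-0.3,0],"twist":[-0.5,0,0],"jaw":1},{"xyz":[-7,-0.7,0],"twist":[-1,0,0],"jaw":1},{"xyz":[-11,-1.1,0],"twist":[-2,0,-0.5],"jaw":1},{"xyz":[-15,-1.6,0],"twist":[-3,0,-0.5],"jaw":1},{"xyz":[-19,-2,0],"twist":[-4,0,-1],"jaw":1},{"xyz":[-23,-2.4,1],"twist":[-5,0,-1],"jaw":1},{"xyz":[-27,-2.9,2],"twist":[-6.1,0.1,-1.3],"jaw":1},{"xyz":[-31,-3.3,3],"twist":[-6.1,0.1,-1.3],"jaw":1},{"xyz":[-33.5,-3.6,3.8],"twist":[-6.1,0.1,-1.3],"jaw":1},{"xyz":[-34.3,-3.7,3.8],"twist":[-6.1,0.1,-1.3],"jaw":1}]}}

```text
time_s: 12.12
tool_pos: [0.5792, -0.0187, 0.2692]
tool_rot: [174.5, 0.1, 94.9]
force: [-0.5, -0.7, -1.2]
grip_width: 0.0432
grasp_force: 25.0
```

Call:
{"fn": "servo_tool", "kwargs": {"plan": [{"xyz":[0,0,0],"twist":[0,0,0],"jaw":1},{"xyz":[0,0,0],"twist":[0,0,0],"jaw":1},{"xyz":[0,0,0],"twist":[0,0,0],"jaw":1},{"xyz":[0,0,0],"twist":[0,0,0],"jaw":1},{"xyz":[0,0,0],"twist":[0,0,0],"jaw":1}]}}

```text
time_s: 12.53
tool_pos: [0.5817, -0.0092, 0.2745]
tool_rot: [174.0, -0.1, 95.6]
force: [0.4, 1.3, -1.8]
grip_width: 0.0435
grasp_force: 25.0
```

```bash
python3 go.py .5975 -.0104 .062 95.4 6; python3 - <<'E'
from cell import env
import cv2,pickle
e=env.read_camera("wrist")
cv2.imwrite("pics/w6.png",e["img"][:,:,::-1]);pickle.dump(e,open("c6.pkl","wb"))
E
```

```text
xyz cm [-0.28 -0.67  4.9 ] twist [ 0.03 -0.09  0.18] t 12.5333 rows 1.2
```

View pics/w6.png

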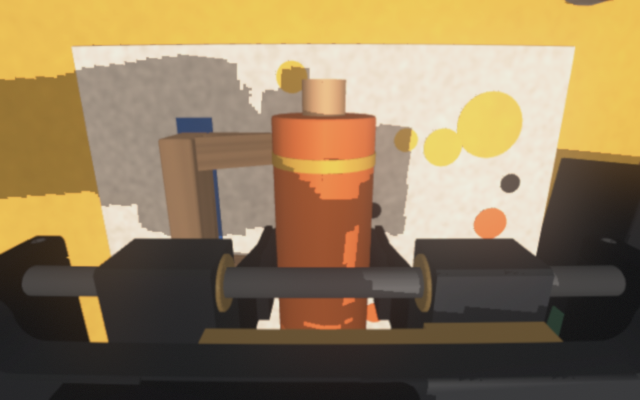

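The roller is held above the board, uphill of the chock arm, with its body end at row 115 and columns 272–376.

```bash
python3 - <<'E'
from fit import *
from cell import env
from scipy.spatial.transform import Rotation as Ro
e=pickle.load(open("c6.pkl","rb"));o=env.get_obs();R=Ro.from_euler('xyz',o["tool_rot"],degrees=True)
def tp(px,zt):
    a,d=ray(e,px);a=R.inv().apply(a-o["tool_pos"]);d=R.inv().apply(d);return ((a+d*(zt-a[2])/d[2])*1000).round(1)
print(tp((324,115),.150),tp((324,115),.1625),tp((324,80),.1625))
E
python3 go.py .5975 -.0104 .062 95.4 6
```

```text
[ 70.2   1.  150. ] [ 69.4   1.  162.5] [ 83.3   1.  162.5]
xyz cm [-0.24 -0.67  4.9 ] twist [ 0.03 -0.08  0.14] t 12.5833 rows 1.2
```

Call:
{"fn": "servo_tool", "kwargs": {"plan": [{"xyz":[-0.25,-0.4,2.5],"twist":[0,0,0.2],"jaw":1},{"xyz":[-0.25,-0.65,4],"twist":[0,0,0.2],"jaw":1},{"xyz":[-0.25,-0.65,4.6],"twist":[0,0,0.2],"jaw":1},{"xyz":[-0.25,-0.65,4.6],"twist":[0,0,0.2],"jaw":1},{"xyz":[-0.25,-0.65,4.6],"twist":[0,0,0.2],"jaw":1},{"xyz":[-0.25,-0.65,4.6],"twist":[0,0,0.2],"jaw":1},{"xyz":[-0.25,-0.65,4.6],"twist":[0,0,0.2],"jaw":1}]}}

```text
time_s: 13.17
tool_pos: [0.5809, -0.0136, 0.2292]
tool_rot: [173.9, -0.0, 95.2]
force: [-0.2, 0.3, -1.0]
grip_width: 0.0435
grasp_force: 25.0
```

```bash
python3 go.py .5975 -.0104 .0524 95.4 6
```

```text
xyz cm [ 0.16 -0.18  1.36] twist [ 0.13 -0.02 -0.19] t 13.1667 rows 0.3
```

Call:
{"fn": "servo_tool", "kwargs": {"plan": [{"xyz":[0.1,-0.1,0.5],"twist":[0,0,-0.1],"jaw":1},{"xyz":[0.1,-0.1,1],"twist":[0,0,-0.1],"jaw":1},{"xyz":[0.1,-0.1,1],"twist":[0,0,-0.1],"jaw":1},{"xyz":[0.1,-0.1,1],"twist":[0,0,-0.1],"jaw":1},{"xyz":[0.1,-0.1,1],"twist":[0,0,-0.1],"jaw":1},{"xyz":[0.1,-0.1,1],"twist":[0,0,-0.1],"jaw":1}]}}

```text
time_s: 13.67
tool_pos: [0.5803, -0.0129, 0.218]
tool_rot: [174.0, -0.1, 95.3]
force: [-1.0, 0.2, -2.1]
grip_width: 0.0434
grasp_force: 25.0
```

```bash
python3 go.py .5973 -.0104 .0514 95.4 6
```

```text
xyz cm [ 0.09 -0.03  0.35] twist [ 0.01 -0.04 -0.11] t 13.6667 rows 0.1
```

Call:
{"fn": "servo_tool", "kwargs": {"plan": [{"xyz":[0.1,0,0.15],"twist":[0,0,-0.1],"jaw":1},{"xyz":[0.1,0,0.25],"twist":[0,0,-0.1],"jaw":1},{"xyz":[0.1,0,0.25],"twist":[0,0,-0.1],"jaw":1},{"xyz":[0.1,0,0.25],"twist":[0,0,-0.1],"jaw":1},{"xyz":[0.1,0,0.25],"twist":[0,0,-0.1],"jaw":1}]}}

```text
time_s: 14.08
tool_pos: [0.5803, -0.0118, 0.2154]
tool_rot: [174.0, -0.0, 95.4]
force: [-0.1, 0.1, -1.5]
grip_width: 0.0434
grasp_force: 25.0
```

Call:
{"fn": "servo_tool", "kwargs": {"plan": [{"xyz":[0,0,0.05],"twist":[0,0,0],"jaw":1},{"xyz":[0,0,0.05],"twist":[0,0,0],"jaw":1},{"xyz":[0,0,0.05],"twist":[0,0,0],"jaw":1}]}}

```text
time_s: 14.33
tool_pos: [0.5804, -0.0119, 0.2149]
tool_rot: [174.0, -0.0, 95.4]
force: [-0.5, -0.8, -2.5]
grip_width: 0.0431
grasp_force: 25.0
```

```bash
python3 go.py .5943 -.0104 .0511 95.4 6
```

```text
xyz cm [ 0.02 -0.32  0.04] twist [ 0.   -0.04 -0.01] t 14.3333 rows 0.1
```

Call:
{"fn": "servo_tool", "kwargs": {"plan": [{"xyz":[0,-0.1,0.02],"twist":[0,0,0],"jaw":1},{"xyz":[0,-0.2,0.04],"twist":[0,0,0],"jaw":1},{"xyz":[0,-0.2,0.04],"twist":[0,0,0],"jaw":1},{"xyz":[0,-0.2,0.04],"twist":[0,0,0],"jaw":1}]}}

```text
time_s: 14.67
tool_pos: [0.5785, -0.012, 0.2144]
tool_rot: [174.0, -0.0, 95.4]
force: [-0.3, 1.3, -1.2]
grip_width: 0.0428
grasp_force: 25.0
```

Call:
{"fn": "servo_tool", "kwargs": {"plan": [{"xyz":[0,0,0.04],"twist":[0,0,0],"jaw":1},{"xyz":[0,0,0.05],"twist":[0,0,0],"jaw":1},{"xyz":[0,0,0.05],"twist":[0,0,0],"jaw":1}]}}

```text
time_s: 14.92
tool_pos: [0.5786, -0.012, 0.2144]
tool_rot: [174.0, -0.0, 95.4]
force: [-3.0, -0.4, 4.7]
grip_width: 0.0431
grasp_force: 25.0
```

Call:
{"fn": "servo_tool", "kwargs": {"plan": [{"xyz":[0,-0.05,-0.04],"twist":[0,0,0],"jaw":1},{"xyz":[0,-0.08,-0.04],"twist":[0,0,0],"jaw":1},{"xyz":[0,-0.08,-0.04],"twist":[0,0,0],"jaw":1},{"xyz":[0,-0.08,-0.04],"twist":[0,0,0],"jaw":1}]}}

```text
time_s: 15.25
tool_pos: [0.5781, -0.0121, 0.2144]
tool_rot: [173.9, -0.0, 95.4]
force: [0.7, 0.3, 1.4]
grip_width: 0.0433
grasp_force: 25.0
```

Call:
{"fn": "servo_tool", "kwargs": {"plan": [{"xyz":[0,-0.04,0],"twist":[0,0,0],"jaw":1},{"xyz":[0,-0.04,0],"twist":[0,0,0],"jaw":1},{"xyz":[0,-0.04,0],"twist":[0,0,0],"jaw":1}]}}

```text
time_s: 15.5
tool_pos: [0.5776, -0.0121, 0.2143]
tool_rot: [173.9, -0.0, 95.4]
force: [2.4, 0.4, 1.4]
grip_width: 0.0434
grasp_force: 25.0
```

Call:
{"fn": "servo_tool", "kwargs": {"plan": [{"xyz":[0,-0.04,0],"twist":[0,0,0],"jaw":1},{"xyz":[0,-0.04,0],"twist":[0,0,0],"jaw":1},{"xyz":[0,-0.04,0],"twist":[0,0,0],"jaw":1}]}}

```text
time_s: 15.75
tool_pos: [0.5771, -0.0122, 0.2143]
tool_rot: [173.9, -0.0, 95.4]
force: [2.1, 0.6, 2.3]
grip_width: 0.0432
grasp_force: 25.0
```

```bash
python3 - <<'E'
from cell import env
import cv2,pickle,numpy as np
e=env.read_camera("wrist");s=env.read_camera("side")
im=np.zeros((600,640,3),np.uint8);im[:260]=e["img"][60:320];im[260:]=cv2.resize(s["img"][120:290,240:560],(640,340))
cv2.imwrite("pics/w7.png",im[:,:,::-1]);print(env.get_obs()["force"])
E
```

```text
[2.14251019 0.47682146 1.63445434]
```

View pics/w7.png

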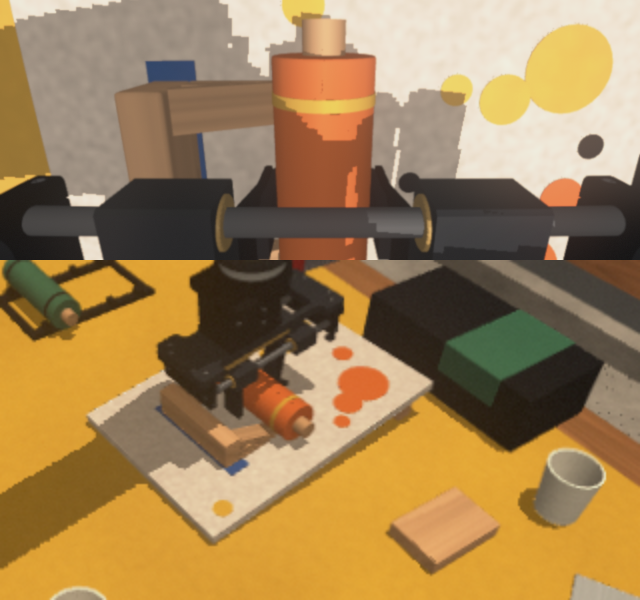

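The picture shows the roller lying on the board against the arms, with the chock still on the tape and the tool at the computed contact position. Releasing now.

Call:
{"fn": "servo_tool", "kwargs": {"plan": [{"xyz":[0,0,0],"twist":[0,0,0],"jaw":0.48},{"xyz":[0,0,0],"twist":[0,0,0],"jaw":0.44},{"xyz":[0,0,0],"twist":[0,0,0],"jaw":0.4},{"xyz":[0,0,0],"twist":[0,0,0],"jaw":0.36},{"xyz":[0,0,0],"twist":[0,0,0],"jaw":0.32},{"xyz":[0,0,0],"twist":[0,0,0],"jaw":0.28},{"xyz":[0,0,0],"twist":[0,0,0],"jaw":0.28},{"xyz":[0,0,0],"twist":[0,0,0],"jaw":0.28}]}}

```text
time_s: 16.52
tool_pos: [0.5768, -0.0122, 0.214]
tool_rot: [174.0, -0.0, 95.4]
force: [-0.9, 0.8, 0.4]
grip_width: 0.0616
grasp_force: 0.0
```

```bash
cat > rol.py <<'E'
from fit import *
from cell import env
e=env.read_camera("wrist");o=env.get_obs()
I=cv2.cvtColor(e["img"],cv2.COLOR_RGB2HSV);m=(I[:,:,0]>4)&(I[:,:,0]<12)&(I[:,:,1]>150)
for r in(125,140,180,200):
    x=np.where(m[r,230:420])[0]+230
    if len(x):print(r,x.min(),x.max())
print(o["tool_pos"],o["grip_width"],o["force"].round(1),o["time_s"])
E
python3 rol.py
```

```text
125 274 374
140 274 374
180 275 372
200 277 371
[ 0.57683007 -0.01216908  0.21397836] 0.06227566785998336 [0.2 0.8 0.2] 16.5667
```

The roller stays put. Retreat along the tool axis.

Call:
{"fn": "servo_tool", "kwargs": {"plan": [{"xyz":[0,0,-0.7],"twist":[0,0,0],"jaw":0.28},{"xyz":[0,0,-2],"twist":[0,0,0],"jaw":0.28},{"xyz":[0,0,-4],"twist":[0,0,0],"jaw":0.28},{"xyz":[0,0,-7],"twist":[0,0,0],"jaw":0.28},{"xyz":[0,0,-11],"twist":[0,0,0],"jaw":0.28},{"xyz":[0,0,-15],"twist":[0,0,0],"jaw":0.28},{"xyz":[-4,-1,-17],"twist":[0,0,0],"jaw":0.28},{"xyz":[-8,-2,-17],"twist":[0,0,0],"jaw":0.28},{"xyz":[-12,-3,-17],"twist":[0,0,0],"jaw":0.28},{"xyz":[-16,-4,-17],"twist":[0,0,0],"jaw":0.28}]}}

```text
time_s: 17.4
tool_pos: [0.5345, -0.1757, 0.3815]
tool_rot: [173.8, 0.1, 95.5]
force: [0.2, 0.2, -0.5]
grip_width: 0.0627
grasp_force: 0.0
```

Call:
{"fn": "servo_tool", "kwargs": {"plan": [{"xyz":[-4,-1,0],"twist":[0,0,0],"jaw":0.28},{"xyz":[-8,-2,0],"twist":[0,0,0],"jaw":0.28},{"xyz":[-12,-3,0],"twist":[0,0,0],"jaw":0.28},{"xyz":[-16,-4,0],"twist":[0,0,0],"jaw":0.28},{"xyz":[-16,-4,0],"twist":[0,0,0],"jaw":0.28},{"xyz":[-16,-4,0],"twist":[0,0,0],"jaw":0.28},{"xyz":[-16,-4,0],"twist":[0,0,0],"jaw":0.28}]}}

```text
time_s: 17.98
tool_pos: [0.5106, -0.3371, 0.3755]
tool_rot: [173.9, -0.1, 95.4]
force: [0.9, 0.7, -0.6]
grip_width: 0.0625
grasp_force: 0.0
```

```bash
python3 - <<'E'
from fit import *
from cell import env
for k in range(2):
    e=env.read_camera("top")
    I=cv2.cvtColor(e["img"],cv2.COLOR_RGB2HSV).astype(int);m=((I[:,:,0]>3)&(I[:,:,0]<14)&(I[:,:,1]>190)).astype(np.uint8)
    m[:125]=0;m[:,:255]=0;m[:,390:]=0;m[200:]=0
    n,l,s,c=cv2.connectedComponentsWithStats(m)
    i=1+s[1:,4].argmax()
    r=cv2.minAreaRect(np.argwhere(l==i)[:,::-1].astype(np.float32));print(r,s[i],w(e,c[i],.053).round(4))
T=e
b=e["img"].astype(int);t=(b[:,:,2]>b[:,:,0]*1.25);t[:160]=0;t[:,:270]=0;t[:,360:]=0;t[220:]=0
n,l,s,c=cv2.connectedComponentsWithStats(t.astype(np.uint8));print([(s[i].tolist(),w(e,c[i],.023).round(3)) for i in range(1,n) if s[i,4]>8])
a=np.radians(5.3)
for lx,ly in((75,0),(75,77),(75,-77)):
    hx=lx*np.cos(.1047)-22*np.sin(.1047);hz=lx*np.sin(.1047)+22*np.cos(.1047)
    print("expected",proj(T,np.array([.5225+(hx*np.cos(a)-ly*np.sin(a))/1e3,-.0172+(hx*np.sin(a)+ly*np.cos(a))/1e3,.023+hz/1e3])))
print(env.get_obs()["time_s"],env.get_obs()["tool_pos"])
E
```

```text
((316.1341552734375, 151.7073211669922), (19.104658126831055, 46.491676330566406), 83.6598129272461) [293 140  47  24 793] [ 0.5924 -0.0109  0.053 ]
((316.1341552734375, 151.70730590820312), (19.104656219482422, 46.491676330566406), 83.6598129272461) [293 140  47  24 790] [ 0.5925 -0.0111  0.053 ]
[([345, 178, 4, 11, 33], array([ 0.527, -0.078,  0.023])), ([290, 184, 9, 11, 39], array([0.515, 0.043, 0.023]))]
expected [[315.41920206 151.05594656]]
expected [[279.75248651 155.0168309 ]]
expected [[351.12141387 147.08335138]]
18.0833 [ 0.51122582 -0.33558756  0.37546822]
```

```bash
python3 -c "
from cell import env;print(env.sign_off())"
```

```text
the job is handed in; nothing more can be done
None
```

The job is handed in: the chock is on the blue tape with its arms uphill, and the orange roller lies still at the computed contact position against both tips, about 1 mm off by camera (sign-off returned no verdict). The green roller was left alone, and the robot was clear at 18 s of the 54 s allowed.

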